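Index the tube-rack feeder by one turn of its hand wheel

ROBOT

A 7-joint arm with a two-finger parallel gripper is mounted at the origin on the work surface. World frame = base frame: x ahead of the robot, y to its left, z up, the work surface at z = 0. Lengths are in m, angles in rad, forces in N, time in s.
With the tool pointing down it reaches from about 0.35 to 0.9 m from the base axis. Payload 8.1 kg.
Tool frame: the origin (TCP) lies at the very end of the fingers, on their centre line; the grasp point (between the pads) lies 19 mm behind it; z points along the fingers, y is the direction in which the jaws open and shut (so a half turn about z gives the same grasp; the last joint's range is limited). The gripper opens to 92 mm and grips with 3 to 60 N. Pads are 19 mm wide; open, the fingers measure 130 mm over their backs; the gripper's body (75 mm by 190 mm) begins 47 mm behind the grasp point.
Start: joints at [1.119, 0.434, 0.025, 1.573, -0.012, 1.134, -0.075], TCP at [0.214, -0.587, 0.227] pointing down, gripper open.
Joint ranges: [-2.62, 2.62], [-0.44, 2.09], [-1.27, 1.32], [0.08, 2.57], [-1.32, 4.46], [0.12, 2], [-2.74, 2.74]. Speed limits (rad/s): [2.22, 2.22, 3.01, 3.01, 3.14, 3.14, 3.14].

INTERFACE

Orientations are given as a rotation vector (axis times angle).
In Python, from cell import observe, get_image, sign_off gives the robot as it stands.
- The arm moves only by the tool arm_command, never from a script. Its argument "deltas" is a list of rows, each an object with "xyz": the shift along the tool's x, y, z in cm, a list of three; "turn": the turn about the tool's z in degrees; "jaw": the closure in counts, from 0 (fully open) to 255 (shut). A call has 1 to 5 rows; each row is the pose to reach, as a shift and turn from the pose measured when the call began, along the tool's axes at that moment; what a row does not reach only later rows make up. A row lasts 1/12 s, in which the tool goes at most 41.7 mm and 7.16 degrees, less where a joint would pass 70% of its speed; a pose out of reach is approached as far as the arm can. A call with a gripper value outside its range is refused whole. The fingers move at their own pace and stop on an object; "force" is the grip in N (left out, the last holds). Time passes only in rows, so rows that repeat a pose let the fingers close. It gives the time, the measured TCP pose, the force and the opening at its end, in the units of the state.
- observe(): the state, without advancing time (a new reading comes with each control period).
- get_image(name): name is "side" or "top" or "wrist"; returns a dict with "frame" (384x512x3 uint8, red, green, blue), "depth" (384x512 float32, m along the optical axis (not along the pixel's ray), 0 where there is no reading), "camera_matrix" (3x3 intrinsics, pixels), "cam_to_world" (4x4, takes a point from camera to world coordinates). Camera axes: x right, y up, looking along -z (the intrinsics and any distortion apply to the point x, -y, -z); pixel columns grow to the right and rows downward; lengths in m; the calibration is good to about 2 mm. A picture is of the moment at which its call begins.
- sign_off(): hands the job in, once; it reports no verdict.
The state is a dict: "clock": time; "joints": joint angles; "dq": joint speeds; "joint_efforts": joint torques, N m; "position": TCP position; "ee_rot": TCP orientation; "force": force on the tool from outside, world axes, zero at the start; "ft_torque": the same for the moment, N m; "width": opening from 0.0 (shut) to 1.0 (fully open).
Only numpy, scipy, OpenCV 4.12 (cv2) and the standard library are available. Lean on these libraries where they do the work, as an engineer would, in place of code of your own. Each camera call takes 0.05 s, during which the arm holds its last target.

TASK

Push the hand wheel of the tube-rack feeder round by its upright handle through exactly one full turn, clockwise as seen from above, so that the handle finishes where it started and the rack of tubes has advanced one step. Only push the handle gently with the fingers: do not grip it, do not lift the rack, and leave the bottle, the jar and the tip box alone. Finish clear of everything.

Things in the scene. Friction and masses are not known exactly. Their poses are not given: they have to be found in the camera images.
- feeder: white tube-rack feeder fixed to the bench, yaw up to 0.45 rad. Origin on the bench under the wheel's axis; x away from the robot, y along its track. Base 130 x 460 x 18 mm, y = -70 to +390 mm. Under the wheel a gear block 85 mm square, 70 mm high; a reader arch 190 mm high, 130 mm wide spans the track at y = 277 to 333 mm
- wheel_hub (a point): centre of the level aluminium hand wheel, on its vertical axis, in the plane of the rim, 97 mm above the bench. Rim centre-line radius 65 mm, rim bar 14 mm thick (top 104 mm above the bench), three spokes 12 mm thick, flat hub 36 mm wide, top 106 mm above the bench; only the handle stands above that
- wheel (a joint): angle of the hand wheel in rad; grows clockwise seen from above, one turn is 6.283. At 0 the handle lies from the hub towards the feeder's -x; it starts anywhere from -1 to 1. No stop within two turns; it takes about 0.2 N m (3 to 4 N at the handle) to turn and stays where it is left
- handle: black upright handle at the end of one spoke, a round post 24 mm in diameter that can revolve on its own pin; origin at its foot, on the rim's centre-line 65 mm from the wheel's axis, 97 mm above the bench; its top is 70 mm above that (167 mm above the bench)
- rack: white rack of capped tubes, loose on the feeder's carriage between low lips: 50 (x) x 100 (y) x 92 mm high, origin at the centre of its underside, 44 mm above the bench, about 205 mm along the feeder's y. A screw drives the carriage 20 mm along the feeder's +y per clockwise turn of the wheel
- bottle: bystander: white round bottle, 64 mm wide and 150 mm high, standing beyond the feeder; origin at its underside
- jar: bystander: clear round jar, 60 mm wide and 62 mm high, on the robot's side of the feeder's track; origin at its underside
- tipbox: bystander: grey pipette-tip box with clear lid, 87 x 122 x 62 mm high, to the right of the wheel; origin at the centre of its underside
There are look-alikes about, which are no part of the job. Leave any purple look-alike of the rack alone.

How it is judged:
By the outcome, as a careful person would: the job done as asked, in the order asked, and still so for the second after the job is handed in, with the robot touching nothing.
It also fails if it takes over 56 s, if anything falls off the work surface, if the arm or the gripper's body presses on something with over 40 N, if the wrist force passes 120 N, or if a joint passes its speed limit or range.

## Working session

There is one attempt and no reset: what is moved stays moved. The work goes in short steps, Python scripts to look and compute and a tool call to move; the robot and the scene stay as the last step left them, time stands still between calls to the robot, and variables do not carry over. Pictures are saved under pics/ and viewed, and the job is handed in when it is done.

Besides the shell and the picture viewer there is one more tool, called in YAML: its name, and indented under it one key for each argument. arm_command: Moves the arm, as the interface text tells. Its arguments: {"type":"object","properties":{"deltas":{"type":"array","items":{"type":"object","properties":{"xyz":{"type":"array","items":{"type":"number"}},"turn":{"type":"number"},"jaw":{"type":"number"}}}},"force":{"type":"number"}},"required":["deltas"]}

```bash
mkdir -p pics; cat > h.py <<'E'
import numpy as np, cv2, pickle
from cell import observe, get_image, sign_off
def grab(n,tag):
    d=get_image(n); pickle.dump(d,open(f'{tag}_{n}.pkl','wb')); cv2.imwrite(f'pics/{tag}_{n}.png',cv2.resize(d['frame'][:,:,::-1],(768,576),interpolation=cv2.INTER_CUBIC)); return d
def load(n,tag): return pickle.load(open(f'{tag}_{n}.pkl','rb'))
def ray(d,u,v):
    K=d['camera_matrix'];T=d['cam_to_world']
    r=np.array([(u-K[0,2])/K[0,0],-(v-K[1,2])/K[1,1],-1.]); return T[:3,3],T[:3,:3]@r
def onz(d,u,v,z):
    o,r=ray(d,u,v); return o+r*(z-o[2])/r[2]
def dep(d,u,v):
    o,r=ray(d,u,v); return o+r*d['depth'][int(v),int(u)]
E
python3 - <<'E'
from h import *
for n in('side','top','wrist'):
    d=grab(n,'a'); print(n,d['camera_matrix'].round(1).tolist(),d['cam_to_world'].round(3).tolist(),[k for k in d])
print(observe())
E
```

```text
side [[401.8, 0.0, 257.8], [0.0, 401.8, 192.9], [0.0, 0.0, 1.0]] [[0.987, 0.113, -0.115, 0.467], [-0.161, 0.633, -0.758, -0.92], [-0.013, 0.766, 0.642, 0.759], [0.0, 0.0, 0.0, 1.0]] ['frame', 'depth', 'camera_matrix', 'cam_to_world']
top [[382.7, 0.0, 254.8], [0.0, 382.7, 193.2], [0.0, 0.0, 1.0]] [[0.005, 0.988, -0.153, 0.456], [-1.0, 0.009, 0.026, -0.085], [0.028, 0.153, 0.988, 1.023], [0.0, 0.0, 0.0, 1.0]] ['frame', 'depth', 'camera_matrix', 'cam_to_world']
wrist [[305.9, 0.0, 257.0], [0.0, 305.9, 193.2], [0.0, 0.0, 1.0]] [[0.341, 0.903, 0.262, 0.284], [-0.94, 0.328, 0.094, -0.562], [-0.001, -0.279, 0.96, 0.384], [0.0, 0.0, 0.0, 1.0]] ['frame', 'depth', 'camera_matrix', 'cam_to_world']
{'clock': 0.15, 'joints': array([ 1.11939105,  0.43504106,  0.02498582,  1.57388284, -0.01160745,
        1.1339811 , -0.07506824]), 'dq': array([-0.00091174, -0.00207228,  0.00099314, -0.00442055,  0.00058585,
        0.0013583 , -0.00074949]), 'joint_efforts': array([ 2.10105129e-03, -6.68268871e+01,  9.86106433e-01, -3.14696145e+01,
       -6.03575259e-02,  3.93823860e-02,  6.44988813e-05]), 'position': array([ 0.21343179, -0.58702362,  0.22614099]), 'ee_rot': array([-3.09284005e+00, -5.44854986e-01,  4.79101520e-04]), 'force': array([-0.78603731, -0.25013529, -0.23451512]), 'ft_torque': array([-0.02327631, -0.0063516 ,  0.04874216]), 'width': 0.9987681327641259}
```

View pics/a_top.png

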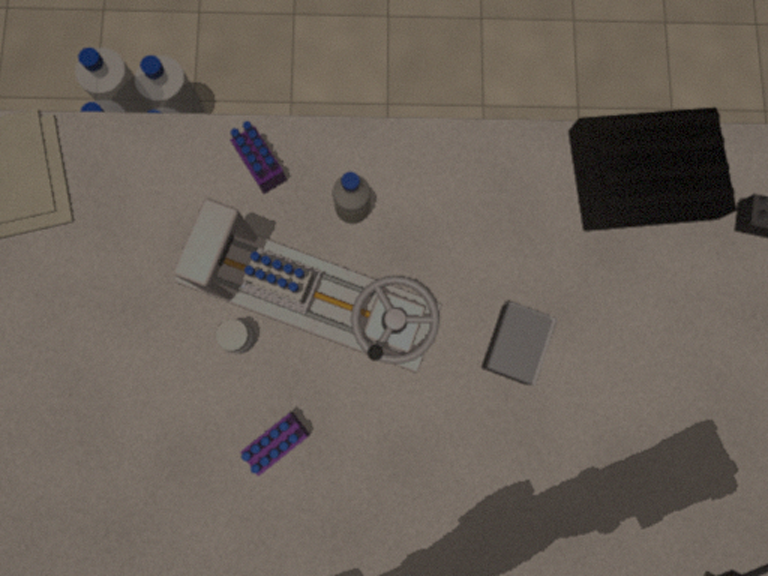

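View pics/a_side.png

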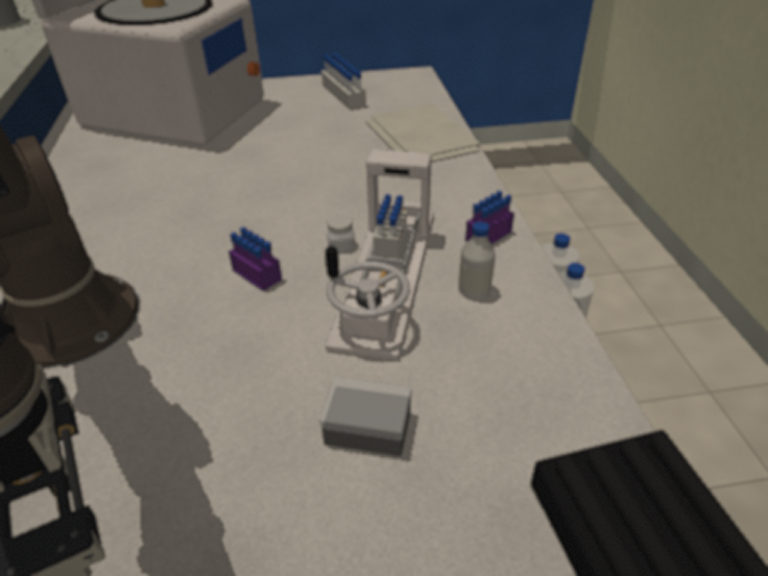

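Top view: hub at (395,320), black handle at (375,352), the feeder's rack at (275,272), the arch at (208,243), the jar at (236,335), the bottle at (350,195) and the tip box at (518,342). The purple look-alikes are at (258,155) and (275,443). In the side view the handle is at (332,262) and the hub at (368,290).

```bash
python3 - <<'E'
from h import *
t=load('top','a'); s=load('side','a')
def darkblob(d,u0,v0,r=18):
    g=d['frame'].max(2).astype(int); m=(g<45).astype(np.uint8)
    n,l,st,c=cv2.connectedComponentsWithStats(m)
    for i in range(1,n):
        if abs(c[i]-[u0,v0]).max()<r and st[i,4]>15: print('blob',c[i],st[i])
darkblob(t,250,235); darkblob(s,221,175)
for n,d,pts in(('top',t,[(250,235),(263.5,213),(250,234)]),('side',s,[(221.5,167),(245,193)])):
    for p in pts: print(n,p,'depth pt',dep(d,*p).round(3))
print('hub top', onz(t,263.5,213,.106), 'hub side',onz(s,245,191,.106))
for n,p in(('jar',(156,222)),('bottle',(234,121)),('rack',(183,181)),('tip',(345,228)),('arch',(139,162))): print(n,dep(t,*p).round(3))
c=t['frame'][150:290,190:330,::-1]; cv2.imwrite('pics/crop_t.png',cv2.resize(c,(560,560),interpolation=cv2.INTER_CUBIC))
c=s['frame'][140:250,190:300,::-1]; cv2.imwrite('pics/crop_s.png',cv2.resize(c,(550,550),interpolation=cv2.INTER_CUBIC))
E
```

```text
blob [249.82258065 234.20967742] [246 230   9   9  62]
blob [221.16666667 174.35      ] [218 165   7  20 120]
top (250, 235) depth pt [ 0.494 -0.098  0.166]
top (263.5, 213) depth pt [ 0.55  -0.131  0.105]
top (250, 234) depth pt [ 0.496 -0.098  0.166]
side (221.5, 167) depth pt [ 0.5   -0.107  0.167]
side (245, 193) depth pt [ 0.552 -0.144  0.106]
hub top [ 0.54972204 -0.13108329  0.106     ] hub side [ 0.55291633 -0.13621484  0.106     ]
jar [0.53  0.136 0.059]
bottle [ 0.763 -0.059  0.152]
rack [0.628 0.066 0.095]
tip [ 0.518 -0.34   0.059]
arch [0.653 0.15  0.187]
```

View pics/crop_t.png

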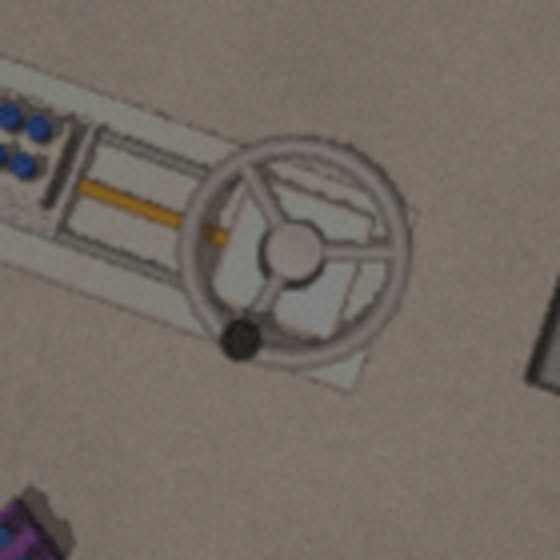

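View pics/crop_s.png

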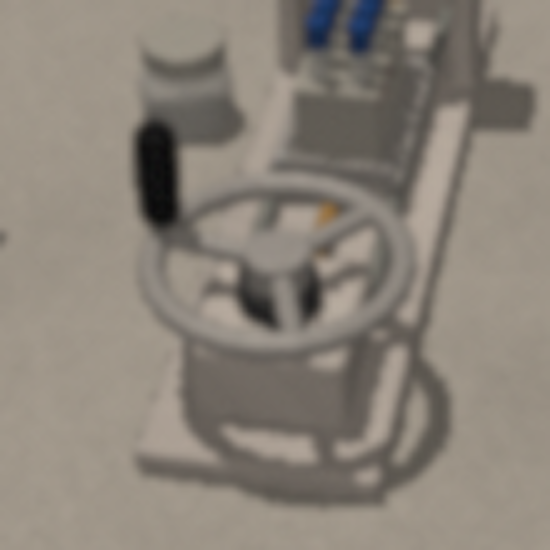

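The crops confirm the choice: the black post stands on the rim of the feeder's wheel at top px (250,234), and the wheel is concentric with the hub. Next I'll compute the hub, handle and start pose.

```bash
cat >> h.py <<'E'
from scipy.spatial.transform import Rotation as R
HUB=np.array([.5505,-.1325])
def blob(d,u0,v0,r=18,th=45):
    m=(d['frame'].max(2)<th).astype(np.uint8); n,l,st,c=cv2.connectedComponentsWithStats(m)
    return [(c[i],st[i,4]) for i in range(1,n) if abs(c[i]-[u0,v0]).max()<r and st[i,4]>15]
def delta(pos,ydeg,o=None):
    o=o or observe(); M=R.from_rotvec(o['ee_rot']).as_matrix()
    d=M.T@(np.array(pos)-o['position'])*100
    y=np.degrees(np.arctan2(M[1,1],M[0,1])); t=(y-ydeg+180)%360-180
    return d.round(2),round(t,1),round(y,1)
def wheelpose(th,ahead,rad=.065,z=.118,hub=None):
    h=HUB if hub is None else hub
    a=np.radians(th); er=np.array([np.cos(a),np.sin(a)]); et=np.array([np.sin(a),-np.cos(a)])
    return np.r_[h+rad*er+ahead*et,z]
E
python3 - <<'E'
from h import *
t=load('top','a'); s=load('side','a')
# rim: points with depth-derived z 0.097..0.109
K=t['camera_matrix'];T=t['cam_to_world']
v,u=np.mgrid[0:384,0:512]; r=np.stack([(u-K[0,2])/K[0,0],-(v-K[1,2])/K[1,1],-np.ones_like(u)],-1)*t['depth'][...,None]
P=r@T[:3,:3].T+T[:3,3]
m=(P[...,2]>.094)&(P[...,2]<.112)&(np.hypot(P[...,0]-.55,P[...,1]+.132)<.085)
pts=P[m][:,:2]; (c,rr)=cv2.minEnclosingCircle(pts.astype(np.float32)*1000); print('rim',c,rr)
m=(P[...,2]>.15)&(P[...,2]<.175)&(np.hypot(P[...,0]-.55,P[...,1]+.132)<.085); print('handle depth',P[m].mean(0),m.sum())
b=blob(t,250,235)[0]; h=onz(t,*b[0],.167); print('handle',h)
b=blob(s,221,175)[0]; print('side handle mid',onz(s,*b[0],.135))
hub=np.array(c)/1000; d=h[:2]-hub; print(np.hypot(*d),np.degrees(np.arctan2(d[1],d[0])))
# feeder yaw from rack & arch depth
m=(P[...,2]>.178)&(P[...,2]<.198)&(abs(P[...,0]-.65)<.12)&(abs(P[...,1]-.15)<.1); print('arch',P[m].mean(0), cv2.minAreaRect(P[m][:,:2].astype(np.float32)*1000))
print(delta(np.r_[h[:2],.226],59))
E
```

```text
rim (551.3812866210938, -129.58824157714844) 71.5783462524414
handle depth [ 0.49505111 -0.09678028  0.16216379] 84
handle [ 0.49587219 -0.09763916  0.167     ]
side handle mid [ 0.49801142 -0.09397808  0.135     ]
0.06404688766027865 150.07678966813899
arch [0.65451431 0.15467537 0.18647054] ((655.65234375, 154.93011474609375), (59.557430267333984, 126.34957122802734), 68.91206359863281)
(array([ 43.27, -36.34,   0.05]), np.float64(-129.0), np.float64(-70.0))
```

arm_command:
  deltas:
    - {"xyz": [14,-12,0],"turn": -30,"jaw": 78}
    - {"xyz": [14,-12,0],"turn": -30,"jaw": 78}
    - {"xyz": [20,-17,0],"turn": -35,"jaw": 78}
    - {"xyz": [20,-17,0],"turn": -35,"jaw": 78}
    - {"xyz": [20,-17,0],"turn": -35,"jaw": 78}

```text
clock: 0.57
position: [0.3167, -0.4043, 0.2262]
ee_rot: [-2.781, -1.458, 0.0]
force: [1.0, 0.5, -0.3]
width: 0.71
```

```bash
sed -i 's/^HUB=.*/HUB=np.array([.551,-.130])/' h.py; python3 -c "
from h import *
print(delta([.495,-.0975,.226],60))"
```

```text
(array([35.37, -2.79,  0.04]), np.float64(-94.7), np.float64(-34.7))
```

arm_command:
  deltas:
    - {"xyz": [17,-1.3,0],"turn": -35,"jaw": 78}
    - {"xyz": [17,-1.3,0],"turn": -35,"jaw": 78}
    - {"xyz": [17,-1.3,0],"turn": -35,"jaw": 78}
    - {"xyz": [17,-1.3,0],"turn": -35,"jaw": 78}
    - {"xyz": [17,-1.3,0],"turn": -35,"jaw": 78}

```text
clock: 0.98
position: [0.4064, -0.2497, 0.2268]
ee_rot: [-2.197, -2.244, -0.005]
force: [1.0, -0.3, -0.1]
width: 0.693
```

```bash
python3 -c "
from h import *
print(delta([.495,-.0975,.226],60))"
```

```text
(array([15.03,  9.17,  0.14]), np.float64(-58.8), np.float64(1.2))
```

arm_command:
  deltas:
    - {"xyz": [12,7.4,0],"turn": -36,"jaw": 78}
    - {"xyz": [12,7.4,0],"turn": -36,"jaw": 78}
    - {"xyz": [12,7.4,0],"turn": -36,"jaw": 78}
    - {"xyz": [12,7.4,0],"turn": -36,"jaw": 78}
    - {"xyz": [12,7.4,0],"turn": -36,"jaw": 78}

```text
clock: 1.4
position: [0.4805, -0.1219, 0.2277]
ee_rot: [1.403, 2.81, 0.011]
force: [0.0, -0.4, 0.0]
width: 0.696
```

```bash
python3 -c "
from h import *
print(delta([.495,-.0975,.226],60))"
```

```text
(array([1.07, 2.63, 0.19]), np.float64(-23.0), np.float64(37.0))
```

arm_command:
  deltas:
    - {"xyz": [1.1,2.6,0.2],"turn": -23,"jaw": 78}
    - {"xyz": [1.1,2.6,0.2],"turn": -23,"jaw": 78}
    - {"xyz": [1.1,2.6,0.2],"turn": -23,"jaw": 78}
    - {"xyz": [1.1,2.6,0.2],"turn": -23,"jaw": 78}
    - {"xyz": [1.1,2.6,0.2],"turn": -23,"jaw": 78}

```text
clock: 1.82
position: [0.4944, -0.0974, 0.2256]
ee_rot: [0.811, 3.034, 0.011]
force: [-0.3, 0.7, 0.2]
width: 0.692
```

```bash
python3 - <<'E'
from h import *
print(delta([.495,-.0975,.226],60),observe()['joints'].round(2),observe()['width'])
d=grab('wrist','b'); d=grab('side','b'); a=blob(d,221,174); print(a)
E
```

```text
(array([-0.05,  0.02, -0.04]), np.float64(0.1), np.float64(60.1)) [ 0.62  0.31 -0.66  1.82  0.21  1.07  0.93] 0.6923632730798314
[(array([221.13675214, 174.38461538]), np.int32(117))]
```

View pics/b_wrist.png

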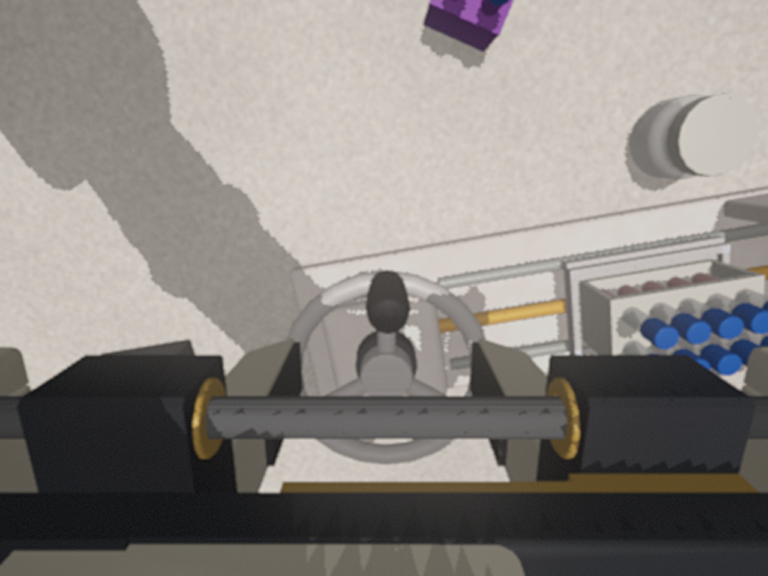

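View pics/b_side.png

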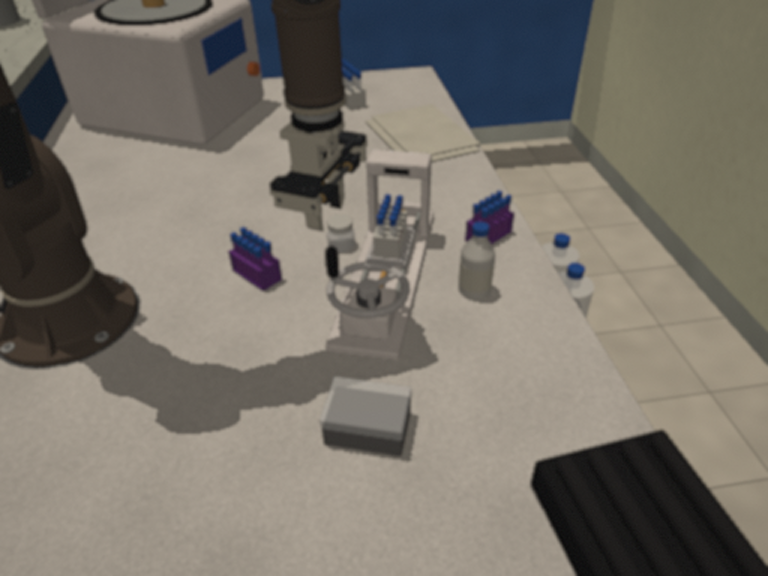

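Wrist view: the post at (388,300) sits midway between the fingers at (285,400) and (490,400). Descending astride it, with 20 mm clear on each side.

arm_command:
  deltas:
    - {"xyz": [0,0,3],"turn": 0,"jaw": 78}
    - {"xyz": [0,0,6],"turn": 0,"jaw": 78}
    - {"xyz": [0,0,8.5],"turn": 0,"jaw": 78}
    - {"xyz": [0,0,10.5],"turn": 0,"jaw": 78}
    - {"xyz": [0,0,10.5],"turn": 0,"jaw": 78}

```text
clock: 2.33
position: [0.4922, -0.097, 0.1174]
ee_rot: [-0.82, -3.028, -0.01]
force: [-1.0, 0.7, 0.7]
width: 0.697
```

```bash
cat > plan.py <<'E'
import sys
from h import *
# plan.py sign th_end(handle) step ahead  : rows for 5 rows from current th
sg=int(sys.argv[1]); step=float(sys.argv[2]); ahead=float(sys.argv[3])/1000
o=observe(); M=R.from_rotvec(o['ee_rot']).as_matrix()
y=np.degrees(np.arctan2(M[1,1],M[0,1])); 
e=M[:2,1]*sg; e/=np.hypot(*e); er=np.array([-e[1],e[0]])
rel=o['position'][:2]-HUB
al=rel@e; rad=rel@er
th=np.degrees(np.arctan2(er[1],er[0]))
# handle angle if in contact with rear pad: handle centre along e relative hub = al-ahead0
half=o['width']*.092/2; c=al-(half-.012)
hang=th-np.degrees(np.arcsin(np.clip(c/.065,-1,1)))
print('clock',round(o['clock'],2),'tool th %.1f rad %.1f along %.1f mm  handle-if-contact %.1f  z %.4f F %s half %.1f tilt %s'%(th,rad*1e3,al*1e3,hang,o['position'][2],o['force'].round(1),half*1e3,M[:,2].round(3)))
for k in range(1,6):
    t2=th-step*k
    p=wheelpose(t2,ahead,z=.121); d,t,_=delta(p,(t2-90)+(0 if sg>0 else 180),o); print(d.round(2).tolist(),t)
E
python3 plan.py 1 5 20
```

```text
clock 2.33 tool th 149.7 rad 67.4 along -1.2 mm  handle-if-contact 168.8  z 0.1174 F [-1.   0.7  0.7] half 32.1 tilt [-0.003  0.007 -1.   ]
[-0.44, 2.68, -0.35] 5.0
[-0.68, 3.22, -0.35] 10.0
[-0.98, 3.73, -0.35] 15.0
[-1.31, 4.22, -0.35] 20.0
[-1.69, 4.68, -0.35] 25.0
```

arm_command:
  deltas:
    - {"xyz": [-0.2,0.6,-0.2],"turn": 0,"jaw": 78}
    - {"xyz": [-0.2,1.2,-0.3],"turn": 0,"jaw": 78}
    - {"xyz": [-0.2,1.6,-0.3],"turn": 0,"jaw": 78}
    - {"xyz": [-0.2,2.0,-0.3],"turn": 0,"jaw": 78}
    - {"xyz": [-0.2,2.1,-0.3],"turn": 0,"jaw": 78}

```text
clock: 2.75
position: [0.5057, -0.0789, 0.1216]
ee_rot: [-0.819, -3.031, -0.011]
force: [0.4, -0.8, 0.2]
width: 0.692
```

```bash
python3 plan.py 1 5 20
```

```text
clock 2.75 tool th 149.8 rad 64.8 along 21.3 mm  handle-if-contact 148.4  z 0.1216 F [ 0.4 -0.8  0.2] half 31.8 tilt [-0.001  0.007 -1.   ]
[-0.18, 0.43, 0.06] 5.0
[-0.43, 0.97, 0.06] 10.0
[-0.72, 1.48, 0.06] 15.0
[-1.06, 1.97, 0.07] 20.0
[-1.44, 2.43, 0.07] 25.0
```

arm_command:
  deltas:
    - {"xyz": [-0.18,0.45,0.05],"turn": 5,"jaw": 78}
    - {"xyz": [-0.43,0.97,0.05],"turn": 10,"jaw": 78}
    - {"xyz": [-0.72,1.48,0.05],"turn": 15,"jaw": 78}
    - {"xyz": [-1.06,1.97,0.05],"turn": 20,"jaw": 78}
    - {"xyz": [-1.44,2.43,0.05],"turn": 25,"jaw": 78}

```text
clock: 3.17
position: [0.5296, -0.0657, 0.1213]
ee_rot: [-1.461, -2.776, -0.007]
force: [-2.7, -1.5, 0.9]
width: 0.694
```

```bash
python3 plan.py 1 5 20
```

```text
clock 3.17 tool th 124.5 rad 65.1 along 18.8 mm  handle-if-contact 125.5  z 0.1213 F [-2.7 -1.5  0.9] half 31.9 tilt [-0.002  0.006 -1.   ]
[-0.21, 0.68, 0.03] 5.0
[-0.46, 1.22, 0.03] 10.0
[-0.75, 1.74, 0.03] 15.0
[-1.09, 2.22, 0.03] 20.0
[-1.46, 2.68, 0.03] 25.0
```

arm_command:
  deltas:
    - {"xyz": [-0.21,0.68,0],"turn": 5,"jaw": 78}
    - {"xyz": [-0.46,1.22,0],"turn": 10,"jaw": 78}
    - {"xyz": [-0.75,1.74,0],"turn": 15,"jaw": 78}
    - {"xyz": [-1.09,2.22,0],"turn": 20,"jaw": 78}
    - {"xyz": [-1.46,2.68,0],"turn": 25,"jaw": 78}

```text
clock: 3.58
position: [0.559, -0.0625, 0.1212]
ee_rot: [-2.031, -2.387, -0.002]
force: [-3.7, 0.5, -0.1]
width: 0.697
```

```bash
python3 plan.py 1 5.5 20
```

```text
clock 3.58 tool th 99.2 rad 65.3 along 18.7 mm  handle-if-contact 100.4  z 0.1212 F [-3.7  0.5 -0.1] half 32.1 tilt [-0.004  0.006 -1.   ]
[-0.26, 0.74, 0.02] 5.5
[-0.53, 1.33, 0.02] 11.0
[-0.87, 1.89, 0.01] 16.5
[-1.26, 2.42, 0.01] 22.0
[-1.69, 2.91, 0.0] 27.5
```

arm_command:
  deltas:
    - {"xyz": [-0.26,0.74,0],"turn": 5.5,"jaw": 78}
    - {"xyz": [-0.53,1.33,0],"turn": 11,"jaw": 78}
    - {"xyz": [-0.87,1.89,0],"turn": 16.5,"jaw": 78}
    - {"xyz": [-1.26,2.42,0],"turn": 22,"jaw": 78}
    - {"xyz": [-1.69,2.91,0],"turn": 27.5,"jaw": 78}

```text
clock: 4.0
position: [0.5897, -0.0738, 0.1211]
ee_rot: [-2.543, -1.83, 0.002]
force: [-3.1, 1.1, -0.1]
width: 0.695
```

```bash
python3 plan.py 1 5.5 20;  python3 -c "
from h import *
print(observe()['joints'].round(2))"
```

```text
clock 4.0 tool th 71.5 rad 65.5 along 18.8 mm  handle-if-contact 72.5  z 0.1211 F [-3.1  1.1 -0.1] half 32.0 tilt [-0.006  0.006 -1.   ]
[-0.28, 0.73, 0.0] 5.5
[-0.56, 1.32, -0.0] 11.0
[-0.89, 1.88, -0.01] 16.5
[-1.28, 2.41, -0.01] 22.0
[-1.71, 2.89, -0.02] 27.5
[ 0.21  0.51 -0.24  1.75  0.14  0.91 -0.42]
```

arm_command:
  deltas:
    - {"xyz": [-0.28,0.73,0],"turn": 5.5,"jaw": 78}
    - {"xyz": [-0.56,1.32,0],"turn": 11,"jaw": 78}
    - {"xyz": [-0.89,1.88,0],"turn": 16.5,"jaw": 78}
    - {"xyz": [-1.28,2.41,0],"turn": 22,"jaw": 78}
    - {"xyz": [-1.71,2.89,0],"turn": 27.5,"jaw": 78}

```text
clock: 4.42
position: [0.6114, -0.0979, 0.121]
ee_rot: [-2.906, -1.168, 0.006]
force: [-0.9, 3.5, 0.4]
width: 0.69
```

```bash
python3 plan.py 1 5.5 20;  python3 -c "
from h import *
print(observe()['joints'].round(2))"
```

```text
clock 4.42 tool th 43.8 rad 65.8 along 18.6 mm  handle-if-contact 44.8  z 0.1210 F [-0.9  3.5  0.4] half 31.7 tilt [-0.007  0.008 -1.   ]
[-0.3, 0.75, -0.01] 5.5
[-0.58, 1.34, -0.01] 11.0
[-0.92, 1.9, -0.02] 16.5
[-1.3, 2.43, -0.03] 22.0
[-1.74, 2.91, -0.03] 27.5
[ 0.15  0.53 -0.11  1.69  0.06  0.93 -0.79]
```

arm_command:
  deltas:
    - {"xyz": [-0.3,0.75,0],"turn": 5.5,"jaw": 78}
    - {"xyz": [-0.58,1.34,0],"turn": 11,"jaw": 78}
    - {"xyz": [-0.92,1.9,0],"turn": 16.5,"jaw": 78}
    - {"xyz": [-1.3,2.43,0],"turn": 22,"jaw": 78}
    - {"xyz": [-1.74,2.91,0],"turn": 27.5,"jaw": 78}

```text
clock: 4.83
position: [0.6192, -0.1294, 0.1211]
ee_rot: [-3.1, -0.438, 0.009]
force: [-0.5, 4.2, -0.3]
width: 0.696
```

```bash
python3 plan.py 1 5.5 20;  python3 -c "
from h import *
print(observe()['joints'].round(2))"
```

```text
clock 4.83 tool th 16.1 rad 65.7 along 18.3 mm  handle-if-contact 17.6  z 0.1211 F [-0.5  4.2 -0.3] half 32.0 tilt [-0.007  0.01  -1.   ]
[-0.29, 0.78, -0.0] 5.5
[-0.57, 1.37, -0.01] 11.0
[-0.91, 1.93, -0.01] 16.5
[-1.29, 2.46, -0.02] 22.0
[-1.73, 2.94, -0.02] 27.5
[ 0.12  0.55  0.01  1.66 -0.02  0.94 -1.15]
```

arm_command:
  deltas:
    - {"xyz": [-0.29,0.78,0],"turn": 5.5,"jaw": 78}
    - {"xyz": [-0.57,1.37,0],"turn": 11,"jaw": 78}
    - {"xyz": [-0.91,1.93,0],"turn": 16.5,"jaw": 78}
    - {"xyz": [-1.29,2.46,0],"turn": 22,"jaw": 78}
    - {"xyz": [-1.73,2.94,0],"turn": 27.5,"jaw": 78}

```text
clock: 5.25
position: [0.6114, -0.1609, 0.1212]
ee_rot: [-3.115, 0.316, 0.011]
force: [1.2, 3.8, -1.1]
width: 0.694
```

```bash
python3 plan.py 1 5.5 20;  python3 -c "
from h import *
print(observe()['joints'].round(2))"
```

```text
clock 5.25 tool th -11.6 rad 65.4 along 18.2 mm  handle-if-contact -10.0  z 0.1212 F [ 1.2  3.8 -1.1] half 31.9 tilt [-0.006  0.012 -1.   ]
[-0.26, 0.8, 0.01] 5.5
[-0.54, 1.39, 0.01] 11.0
[-0.87, 1.95, 0.01] 16.5
[-1.26, 2.47, 0.0] 22.0
[-1.7, 2.96, 0.0] 27.5
[ 0.08  0.55  0.14  1.67 -0.1   0.93 -1.51]
```

arm_command:
  deltas:
    - {"xyz": [-0.26,0.8,0],"turn": 5.5,"jaw": 78}
    - {"xyz": [-0.54,1.39,0],"turn": 11,"jaw": 78}
    - {"xyz": [-0.87,1.95,0],"turn": 16.5,"jaw": 78}
    - {"xyz": [-1.26,2.47,0],"turn": 22,"jaw": 78}
    - {"xyz": [-1.7,2.96,0],"turn": 27.5,"jaw": 78}

```text
clock: 5.67
position: [0.5897, -0.1853, 0.1215]
ee_rot: [-2.948, 1.053, 0.013]
force: [1.6, 3.0, 0.1]
width: 0.694
```

```bash
python3 plan.py 1 5.5 20;  python3 -c "
from h import *
print(observe()['joints'].round(2))"
```

```text
clock 5.67 tool th -39.3 rad 64.9 along 18.3 mm  handle-if-contact -37.8  z 0.1215 F [1.6 3.  0.1] half 31.9 tilt [-0.004  0.013 -1.   ]
[-0.21, 0.79, 0.05] 5.5
[-0.49, 1.38, 0.05] 11.0
[-0.83, 1.94, 0.05] 16.5
[-1.22, 2.46, 0.05] 22.0
[-1.65, 2.95, 0.05] 27.5
[ 0.04  0.53  0.27  1.72 -0.19  0.92 -1.87]
```

First stroke done, with the handle at about -38°. Now I'll back off to centre, lift, and turn half round.

arm_command:
  deltas:
    - {"xyz": [0,-1.2,0],"turn": 0,"jaw": 78}
    - {"xyz": [0,-1.9,0],"turn": 0,"jaw": 78}
    - {"xyz": [0,-1.9,-2.5],"turn": 0,"jaw": 78}
    - {"xyz": [0,-1.9,-6],"turn": 0,"jaw": 78}
    - {"xyz": [0,-1.9,-9],"turn": 0,"jaw": 78}

```text
clock: 6.08
position: [0.603, -0.1699, 0.2131]
ee_rot: [-2.951, 1.044, 0.014]
force: [1.3, -0.1, 0.2]
width: 0.697
```

arm_command:
  deltas:
    - {"xyz": [0,0,-1.5],"turn": 0,"jaw": 78}
    - {"xyz": [0,0,-1.5],"turn": -36,"jaw": 78}
    - {"xyz": [0,0,-1.5],"turn": -36,"jaw": 78}
    - {"xyz": [0,0,-1.5],"turn": -36,"jaw": 78}
    - {"xyz": [0,0,-1.5],"turn": -36,"jaw": 78}

```text
clock: 6.5
position: [0.6042, -0.1684, 0.2286]
ee_rot: [-3.117, 0.263, 0.007]
force: [-0.1, -0.1, 0.5]
width: 0.696
```

arm_command:
  deltas:
    - {"xyz": [0,0,0],"turn": -36,"jaw": 78}
    - {"xyz": [0,0,0],"turn": -36,"jaw": 78}
    - {"xyz": [0,0,0],"turn": -36,"jaw": 78}
    - {"xyz": [0,0,0],"turn": -36,"jaw": 78}
    - {"xyz": [0,0,0],"turn": -36,"jaw": 78}

```text
clock: 6.92
position: [0.6054, -0.1668, 0.2289]
ee_rot: [-3.046, -0.707, -0.001]
force: [-0.6, -0.0, 0.0]
width: 0.696
```

arm_command:
  deltas:
    - {"xyz": [0,0,0],"turn": -36,"jaw": 78}
    - {"xyz": [0,0,0],"turn": -36,"jaw": 78}
    - {"xyz": [0,0,0],"turn": -36,"jaw": 78}
    - {"xyz": [0,0,0],"turn": -36,"jaw": 78}
    - {"xyz": [0,0,0],"turn": -36,"jaw": 78}

```text
clock: 7.33
position: [0.6065, -0.1653, 0.2293]
ee_rot: [-2.682, -1.61, -0.009]
force: [0.5, -0.2, -0.4]
width: 0.698
```

arm_command:
  deltas:
    - {"xyz": [0,0,0],"turn": -36,"jaw": 78}
    - {"xyz": [0,0,0],"turn": -36,"jaw": 78}
    - {"xyz": [0,0,0],"turn": -36,"jaw": 78}
    - {"xyz": [0,0,0],"turn": -36,"jaw": 78}
    - {"xyz": [0,0,0],"turn": -36,"jaw": 78}

```text
clock: 7.75
position: [0.6076, -0.1638, 0.2298]
ee_rot: [-2.06, -2.358, -0.017]
force: [0.6, -0.4, 0.3]
width: 0.695
```

```bash
python3 plan.py 1 5.5 20;  python3 - <<'E'
from h import *
print(observe()['joints'].round(2))
p=np.r_[HUB+.065*np.array([np.cos(np.radians(-38)),np.sin(np.radians(-38))]),.21]
print(delta(p,52))
d=grab('side','c')
E
```

```text
clock 7.75 tool th 97.7 rad -41.1 along 51.5 mm  handle-if-contact 68.7  z 0.2298 F [ 0.6 -0.4  0.3] half 32.0 tilt [-0.001  0.015 -1.   ]
[10.23, -2.55, 11.03] 5.5
[9.95, -1.96, 11.02] 11.0
[9.61, -1.4, 11.02] 16.5
[9.23, -0.87, 11.01] 22.0
[8.79, -0.39, 11.01] 27.5
[ 0.35  0.46 -0.25  1.54  0.1   1.16  0.23]
(array([-0.57, -0.61,  1.97]), np.float64(-44.3), np.float64(7.7))
```

View pics/c_side.png

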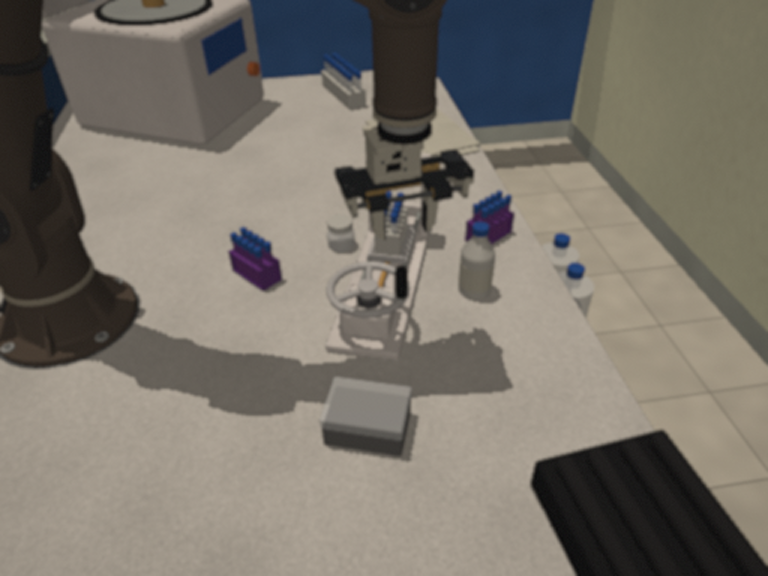

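The side view shows the handle at (401,282), moved to the far right of the wheel, and the rack still upright. Next I'll measure it and finish the turn.

arm_command:
  deltas:
    - {"xyz": [-0.6,-0.6,1],"turn": -36,"jaw": 78}
    - {"xyz": [-0.6,-0.6,1],"turn": -36,"jaw": 78}
    - {"xyz": [-0.6,-0.6,1],"turn": -36,"jaw": 78}
    - {"xyz": [-0.6,-0.6,1],"turn": -36,"jaw": 78}
    - {"xyz": [-0.6,-0.6,1],"turn": -36,"jaw": 78}

```text
clock: 8.22
position: [0.6032, -0.1696, 0.22]
ee_rot: [-1.243, -2.878, -0.022]
force: [-0.8, 0.4, 0.4]
width: 0.695
```

```bash
python3 - <<'E'
from h import *
d=load('side','c'); b=blob(d,267,188); print(b)
for c,n in b:
    q=onz(d,*c,.135)[:2]; q0=np.array([.498,-.094]) 
    print(q, np.hypot(*(q-HUB)), np.degrees(np.arctan2(*(q-HUB)[::-1])))
p=np.r_[HUB+.065*np.array([np.cos(np.radians(-38)),np.sin(np.radians(-38))]),.21]
print(delta(p,52), observe()['position'])
E
```

```text
[(array([267.13636364, 187.68181818]), np.int32(132))]
[ 0.60439507 -0.16793417] 0.06549835677866404 -35.39164056780935
(array([ 0.03, -0.11,  0.99]), np.float64(-8.7), np.float64(43.3)) [ 0.60323241 -0.16964191  0.2199544 ]
```

arm_command:
  deltas:
    - {"xyz": [0,-0.1,0.5],"turn": -5,"jaw": 78}
    - {"xyz": [0,-0.1,2],"turn": -9,"jaw": 78}
    - {"xyz": [0,-0.1,5],"turn": -9,"jaw": 78}
    - {"xyz": [0,-0.1,8],"turn": -9,"jaw": 78}
    - {"xyz": [0,-0.1,9.9],"turn": -9,"jaw": 78}

```text
clock: 8.63
position: [0.6022, -0.1676, 0.1187]
ee_rot: [-1.013, -2.967, -0.023]
force: [-1.5, -0.6, 0.5]
width: 0.691
```

```bash
python3 plan.py -1 5.5 20
```

```text
clock 8.63 tool th -37.7 rad 63.6 along -1.6 mm  handle-if-contact -18.5  z 0.1187 F [-1.5 -0.6  0.5] half 31.8 tilt [-0.002  0.016 -1.   ]
[0.08, -2.77, -0.26] 5.5
[0.36, -3.36, -0.27] 11.0
[0.7, -3.92, -0.27] 16.5
[1.08, -4.44, -0.27] 22.0
[1.52, -4.93, -0.27] 27.5
```

arm_command:
  deltas:
    - {"xyz": [-0.1,-0.7,-0.2],"turn": 0,"jaw": 78}
    - {"xyz": [-0.1,-1.2,-0.2],"turn": 0,"jaw": 78}
    - {"xyz": [-0.1,-1.6,-0.2],"turn": 0,"jaw": 78}
    - {"xyz": [-0.1,-1.9,-0.2],"turn": 0,"jaw": 78}
    - {"xyz": [-0.1,-2.2,-0.2],"turn": 0,"jaw": 78}

```text
clock: 9.05
position: [0.5904, -0.1864, 0.1221]
ee_rot: [-1.015, -2.969, -0.024]
force: [0.3, -0.4, -0.2]
width: 0.694
```

```bash
python3 plan.py -1 5.5 20
```

```text
clock 9.05 tool th -37.7 rad 65.6 along 20.5 mm  handle-if-contact -38.2  z 0.1221 F [ 0.3 -0.4 -0.2] half 31.9 tilt [ 0.001  0.015 -1.   ]
[0.28, -0.57, 0.11] 5.5
[0.56, -1.16, 0.1] 11.0
[0.9, -1.72, 0.1] 16.5
[1.28, -2.24, 0.1] 22.0
[1.72, -2.73, 0.09] 27.5
```

arm_command:
  deltas:
    - {"xyz": [0.28,-0.57,0.1],"turn": 5.5,"jaw": 78}
    - {"xyz": [0.56,-1.16,0.1],"turn": 11,"jaw": 78}
    - {"xyz": [0.9,-1.72,0.1],"turn": 16.5,"jaw": 78}
    - {"xyz": [1.28,-2.24,0.1],"turn": 22,"jaw": 78}
    - {"xyz": [1.72,-2.73,0.1],"turn": 27.5,"jaw": 78}

```text
clock: 9.47
position: [0.5614, -0.1969, 0.1224]
ee_rot: [-1.697, -2.639, -0.025]
force: [2.9, 2.6, -0.4]
width: 0.695
```

```bash
python3 plan.py -1 5.5 20
```

```text
clock 9.47 tool th -65.5 rad 65.2 along 18.3 mm  handle-if-contact -64.1  z 0.1224 F [ 2.9  2.6 -0.4] half 32.0 tilt [ 0.005  0.016 -1.   ]
[0.24, -0.78, 0.14] 5.5
[0.52, -1.37, 0.13] 11.0
[0.85, -1.93, 0.13] 16.5
[1.24, -2.46, 0.13] 22.0
[1.68, -2.94, 0.13] 27.5
```

arm_command:
  deltas:
    - {"xyz": [0.24,-0.78,0.1],"turn": 5.5,"jaw": 78}
    - {"xyz": [0.52,-1.37,0.1],"turn": 11,"jaw": 78}
    - {"xyz": [0.85,-1.93,0.1],"turn": 16.5,"jaw": 78}
    - {"xyz": [1.24,-2.46,0.1],"turn": 22,"jaw": 78}
    - {"xyz": [1.68,-2.94,0.1],"turn": 27.5,"jaw": 78}

```text
clock: 9.88
position: [0.5291, -0.1937, 0.1228]
ee_rot: [-2.28, -2.154, -0.027]
force: [4.1, 0.5, -1.0]
width: 0.695
```

```bash
python3 plan.py -1 5.5 20
```

```text
clock 9.88 tool th -93.2 rad 64.8 along 18.3 mm  handle-if-contact -91.7  z 0.1228 F [ 4.1  0.5 -1. ] half 32.0 tilt [ 0.009  0.016 -1.   ]
[0.2, -0.79, 0.18] 5.5
[0.48, -1.38, 0.18] 11.0
[0.82, -1.94, 0.18] 16.5
[1.2, -2.46, 0.18] 22.0
[1.64, -2.95, 0.18] 27.5
```

arm_command:
  deltas:
    - {"xyz": [0.2,-0.79,0.1],"turn": 5.5,"jaw": 78}
    - {"xyz": [0.48,-1.38,0.15],"turn": 11,"jaw": 78}
    - {"xyz": [0.82,-1.94,0.2],"turn": 16.5,"jaw": 78}
    - {"xyz": [1.2,-2.46,0.2],"turn": 22,"jaw": 78}
    - {"xyz": [1.64,-2.95,0.2],"turn": 27.5,"jaw": 78}

```text
clock: 10.3
position: [0.5026, -0.1761, 0.1228]
ee_rot: [-2.73, -1.544, -0.031]
force: [1.8, -1.6, 1.4]
width: 0.694
```

```bash
python3 plan.py -1 5.5 20
```

```text
clock 10.3 tool th -121.0 rad 64.4 along 17.7 mm  handle-if-contact -119.1  z 0.1228 F [ 1.8 -1.6  1.4] half 31.9 tilt [ 0.014  0.014 -1.   ]
[0.16, -0.84, 0.18] 5.5
[0.44, -1.43, 0.18] 11.0
[0.77, -1.99, 0.18] 16.5
[1.16, -2.52, 0.19] 22.0
[1.6, -3.0, 0.19] 27.5
```

arm_command:
  deltas:
    - {"xyz": [0.16,-0.84,0.1],"turn": 5.5,"jaw": 78}
    - {"xyz": [0.44,-1.43,0.15],"turn": 11,"jaw": 78}
    - {"xyz": [0.77,-1.99,0.2],"turn": 16.5,"jaw": 78}
    - {"xyz": [1.16,-2.52,0.2],"turn": 22,"jaw": 78}
    - {"xyz": [1.6,-3.0,0.2],"turn": 27.5,"jaw": 78}

```text
clock: 10.72
position: [0.4869, -0.1477, 0.1228]
ee_rot: [-3.019, -0.842, -0.035]
force: [2.7, -3.6, 2.8]
width: 0.689
```

```bash
python3 plan.py -1 4 20
```

```text
clock 10.72 tool th -148.8 rad 64.0 along 18.0 mm  handle-if-contact -147.4  z 0.1228 F [ 2.7 -3.6  2.8] half 31.7 tilt [ 0.019  0.013 -1.   ]
[0.05, -0.65, 0.18] 4.0
[0.23, -1.08, 0.18] 8.0
[0.45, -1.5, 0.19] 12.0
[0.69, -1.91, 0.19] 16.0
[0.97, -2.3, 0.2] 20.0
```

arm_command:
  deltas:
    - {"xyz": [0.05,-0.65,0.1],"turn": 4,"jaw": 78}
    - {"xyz": [0.23,-1.08,0.15],"turn": 8,"jaw": 78}
    - {"xyz": [0.45,-1.5,0.2],"turn": 12,"jaw": 78}
    - {"xyz": [0.69,-1.91,0.2],"turn": 16,"jaw": 78}
    - {"xyz": [0.97,-2.3,0.2],"turn": 20,"jaw": 78}

```text
clock: 11.13
position: [0.4848, -0.1238, 0.1226]
ee_rot: [-3.117, -0.298, -0.038]
force: [0.0, -3.0, 2.0]
width: 0.692
```

```bash
python3 plan.py -1 4 20
```

```text
clock 11.13 tool th -169.1 rad 63.8 along 18.6 mm  handle-if-contact -168.0  z 0.1226 F [ 0. -3.  2.] half 31.8 tilt [ 0.023  0.012 -1.   ]
[0.03, -0.59, 0.16] 4.0
[0.22, -1.02, 0.17] 8.0
[0.44, -1.44, 0.18] 12.0
[0.68, -1.85, 0.19] 16.0
[0.95, -2.24, 0.2] 20.0
```

arm_command:
  deltas:
    - {"xyz": [0.03,-0.59,0.1],"turn": 4,"jaw": 78}
    - {"xyz": [0.22,-1.02,0.15],"turn": 8,"jaw": 78}
    - {"xyz": [0.44,-1.44,0.2],"turn": 12,"jaw": 78}
    - {"xyz": [0.68,-1.85,0.2],"turn": 16,"jaw": 78}
    - {"xyz": [0.95,-2.24,0.2],"turn": 20,"jaw": 78}

```text
clock: 11.55
position: [0.4909, -0.1007, 0.1224]
ee_rot: [-3.118, 0.254, -0.04]
force: [-0.1, -3.7, 1.1]
width: 0.696
```

```bash
python3 plan.py -1 4 20
```

```text
clock 11.55 tool th 170.7 rad 64.0 along 19.2 mm  handle-if-contact 171.5  z 0.1224 F [-0.1 -3.7  1.1] half 32.0 tilt [ 0.026  0.011 -1.   ]
[0.05, -0.53, 0.15] 4.0
[0.24, -0.97, 0.16] 8.0
[0.46, -1.39, 0.17] 12.0
[0.7, -1.79, 0.18] 16.0
[0.97, -2.18, 0.19] 20.0
```

arm_command:
  deltas:
    - {"xyz": [0.05,-0.53,0.1],"turn": 4,"jaw": 78}
    - {"xyz": [0.24,-0.97,0.15],"turn": 8,"jaw": 78}
    - {"xyz": [0.46,-1.39,0.15],"turn": 12,"jaw": 78}
    - {"xyz": [0.65,-1.7,0.2],"turn": 15,"jaw": 78}
    - {"xyz": [0.7,-1.79,0.2],"turn": 16,"jaw": 78}

```text
clock: 11.97
position: [0.5015, -0.0843, 0.1218]
ee_rot: [-3.048, 0.688, -0.039]
force: [-1.5, -3.2, 2.9]
width: 0.695
```

```bash
python3 plan.py -1 1 20; python3 - <<'E'
from h import *
d=grab('side','d'); t=grab('top','d')
b=blob(d,221,174,30); print(b)
for c,n in b: print(onz(d,*c,.135))
E
```

```text
clock 11.97 tool th 154.6 rad 64.3 along 20.0 mm  handle-if-contact 154.5  z 0.1218 F [-1.5 -3.2  2.9] half 32.0 tilt [ 0.028  0.011 -1.   ]
[-0.04, -0.11, 0.08] 1.0
[0.0, -0.22, 0.09] 2.0
[0.04, -0.33, 0.09] 3.0
[0.08, -0.44, 0.09] 4.0
[0.13, -0.56, 0.1] 5.0
[(array([213.61239368, 147.19076549]), np.int32(823)), (array([241.85, 201.45]), np.int32(20))]
[0.48862789 0.03522803 0.135     ]
[ 0.53649553 -0.20797226  0.135     ]
```

View pics/d_side.png

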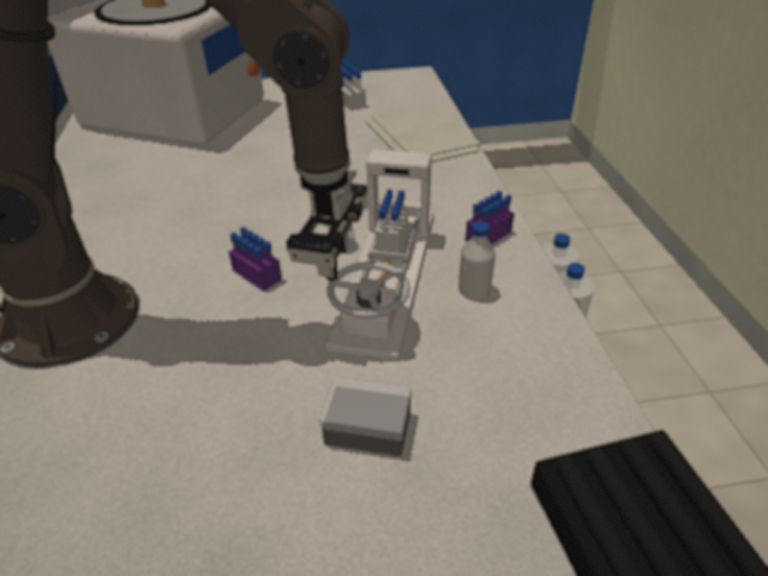

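View pics/d_top.png

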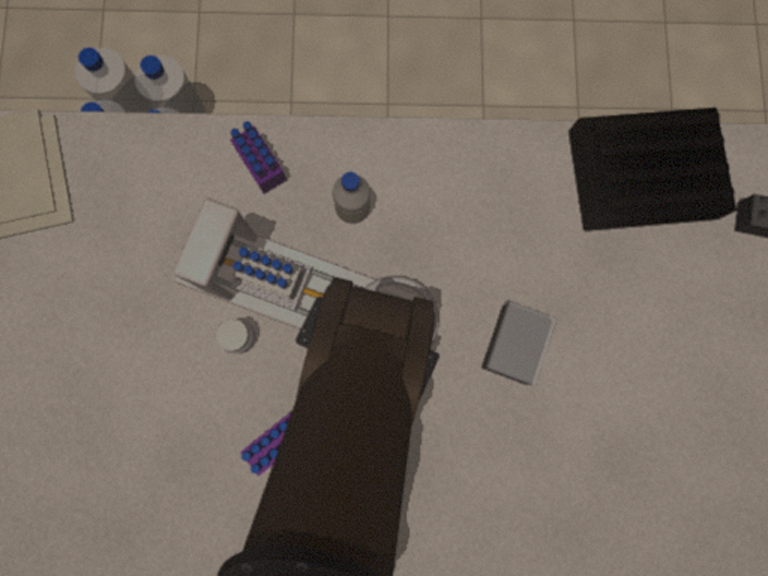

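The arm hides the handle in the top view. The rack row has moved from (275,272) to (264,268). I'll push about 3° more, then back off, lift and measure from the side.

arm_command:
  deltas:
    - {"xyz": [0,-0.12,0.05],"turn": 1,"jaw": 78}
    - {"xyz": [0,-0.22,0.05],"turn": 2,"jaw": 78}
    - {"xyz": [0.04,-0.33,0.05],"turn": 3,"jaw": 78}
    - {"xyz": [0.04,-0.33,0.05],"turn": 3,"jaw": 78}
    - {"xyz": [0.04,0,0.0],"turn": 3,"jaw": 78}

```text
clock: 12.48
position: [0.5019, -0.0836, 0.1214]
ee_rot: [-3.029, 0.76, -0.038]
force: [-0.1, 0.3, 1.0]
width: 0.696
```

```bash
python3 plan.py -1 1 20
```

```text
clock 12.48 tool th 151.8 rad 65.3 along 17.8 mm  handle-if-contact 153.8  z 0.1214 F [-0.1  0.3  1. ] half 32.0 tilt [ 0.028  0.012 -1.   ]
[0.06, -0.34, 0.05] 1.0
[0.1, -0.45, 0.06] 2.0
[0.14, -0.56, 0.06] 3.0
[0.18, -0.67, 0.06] 4.0
[0.22, -0.78, 0.07] 5.0
```

Now centre and lift.

arm_command:
  deltas:
    - {"xyz": [0,1.0,0],"turn": 0,"jaw": 78}
    - {"xyz": [0,1.8,0],"turn": 0,"jaw": 78}
    - {"xyz": [0,1.8,-3],"turn": 0,"jaw": 78}
    - {"xyz": [0,1.8,-7],"turn": 0,"jaw": 78}
    - {"xyz": [0,1.8,-11],"turn": 0,"jaw": 78}

```text
clock: 12.9
position: [0.4886, -0.1016, 0.2315]
ee_rot: [-3.029, 0.762, -0.033]
force: [2.0, 0.7, -0.1]
width: 0.691
```

```bash
python3 - <<'E'
from h import *
d=grab('side','e'); b=blob(d,221,174,15); print(b, blob(load('side','a'),221,174,15), blob(load('side','b'),221,174,15))
for n,dd in (('a',load('side','a')),('e',d)):
    for th in(45,60):
        c=blob(dd,221,174,15,th)
        for x in c:
            q=onz(dd,*x[0],.135)[:2]; print(n,th,x,q,np.degrees(np.arctan2(*(q-HUB)[::-1])))
print(observe()['position'],observe()['force'])
c=[im['frame'][140:220,190:290,::-1] for im in(load('side','a'),d)]
cv2.imwrite('pics/cmp.png',cv2.resize(np.hstack(c),(800,320),interpolation=cv2.INTER_CUBIC))
E
```

```text
[(array([220.45217391, 174.99130435]), np.int32(115))] [(array([221.16666667, 174.35      ]), np.int32(120))] [(array([221.13675214, 174.38461538]), np.int32(117))]
a 45 (array([221.16666667, 174.35      ]), np.int32(120)) [ 0.49801142 -0.09397808] 145.7919226426303
a 60 (array([221.22222222, 174.22222222]), np.int32(135)) [ 0.49820156 -0.09346372] 145.3169418392559
e 45 (array([220.45217391, 174.99130435]), np.int32(115)) [ 0.49595962 -0.09635528] 148.56366810898675
e 60 (array([220.54814815, 175.15555556]), np.int32(135)) [ 0.49613931 -0.09708941] 149.04071696887357
[ 0.49248464 -0.10266846  0.23957576] [ 2.9780311  -0.74330597  6.17214321]
```

View pics/cmp.png

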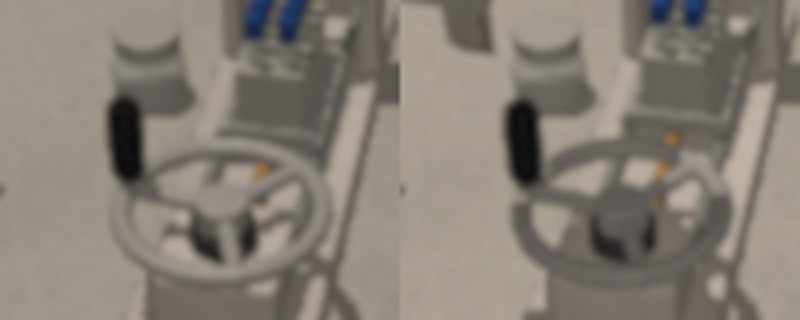

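Side view: the handle is back to about 3° short of its start, (220.5,175.0) against (221.2,174.3). The rack has advanced and is seated. I'll re-engage and nudge it.

```bash
python3 plan.py -1 0 0|head -2
```

```text
clock 12.95 tool th 151.7 rad 64.5 along -3.6 mm  handle-if-contact 172.9  z 0.2396 F [ 3.  -0.7  6.2] half 31.9 tilt [ 0.036  0.012 -0.999]
[-0.37, -0.04, 11.86] 0.0
```

arm_command:
  deltas:
    - {"xyz": [-0.1,0,3],"turn": 0,"jaw": 78}
    - {"xyz": [-0.2,0,6.5],"turn": 0,"jaw": 78}
    - {"xyz": [-0.3,0,9.5],"turn": 0,"jaw": 78}
    - {"xyz": [-0.4,0,11.7],"turn": 0,"jaw": 78}
    - {"xyz": [-0.4,0,11.7],"turn": 0,"jaw": 78}

```text
clock: 13.37
position: [0.4898, -0.0994, 0.1187]
ee_rot: [-3.028, 0.763, -0.04]
force: [-0.8, -0.0, 0.6]
width: 0.695
```

```bash
python3 plan.py -1 0 18|head -2
```

```text
clock 13.37 tool th 151.7 rad 68.4 along -2.1 mm  handle-if-contact 171.5  z 0.1187 F [-0.8 -0.   0.6] half 32.0 tilt [ 0.029  0.012 -0.999]
[0.34, -2.01, -0.17] 0.0
```

arm_command:
  deltas:
    - {"xyz": [0.3,-0.7,-0.2],"turn": 0,"jaw": 78}
    - {"xyz": [0.3,-1.4,-0.2],"turn": 0,"jaw": 78}
    - {"xyz": [0.3,-1.9,-0.2],"turn": 0,"jaw": 78}
    - {"xyz": [0.3,-2.1,-0.2],"turn": 0,"jaw": 78}
    - {"xyz": [0.3,-2.1,-0.2],"turn": 0,"jaw": 78}

```text
clock: 13.78
position: [0.5035, -0.0818, 0.1224]
ee_rot: [-3.028, 0.761, -0.043]
force: [-0.2, 0.4, 0.6]
width: 0.692
```

```bash
python3 plan.py -1 0 22.95|head -2
```

```text
clock 13.78 tool th 151.8 rad 64.7 along 20.0 mm  handle-if-contact 151.6  z 0.1224 F [-0.2  0.4  0.6] half 31.8 tilt [ 0.031  0.012 -0.999]
[-0.03, -0.29, 0.15] 0.0
```

arm_command:
  deltas:
    - {"xyz": [0,-0.1,0],"turn": 0,"jaw": 78}
    - {"xyz": [0,-0.15,0],"turn": 0,"jaw": 78}
    - {"xyz": [0,-0.2,0],"turn": 0,"jaw": 78}
    - {"xyz": [0,-0.2,0],"turn": 0,"jaw": 78}

```text
clock: 14.12
position: [0.5042, -0.0804, 0.1226]
ee_rot: [-3.028, 0.762, -0.043]
force: [-2.7, -2.9, 2.5]
width: 0.697
```

```bash
python3 plan.py -1 0 22.95|head -2
```

```text
clock 14.12 tool th 151.8 rad 64.6 along 21.5 mm  handle-if-contact 150.5  z 0.1226 F [-2.7 -2.9  2.5] half 32.1 tilt [ 0.031  0.012 -0.999]
[-0.04, -0.14, 0.17] 0.0
```

arm_command:
  deltas:
    - {"xyz": [0,1.0,0],"turn": 0,"jaw": 78}
    - {"xyz": [0,2.1,0],"turn": 0,"jaw": 78}
    - {"xyz": [0.1,2.1,-3],"turn": 0,"jaw": 78}
    - {"xyz": [0.2,2.1,-7],"turn": 0,"jaw": 78}
    - {"xyz": [0.3,2.1,-11],"turn": 0,"jaw": 78}

```text
clock: 14.53
position: [0.4919, -0.1029, 0.2327]
ee_rot: [-3.028, 0.765, -0.039]
force: [1.3, 0.8, 0.2]
width: 0.694
```

```bash
python3 - <<'E'
from h import *
d=grab('side','f')
for n in 'aef':
    dd=load('side',n)
    for th in(45,60):
        for x in blob(dd,221,174,15,th):
            q=onz(dd,*x[0],.135)[:2]; print(n,th,x,np.degrees(np.arctan2(*(q-HUB)[::-1])))
print(delta([.30,-.45,.25],-118))
E
```

```text
a 45 (array([221.16666667, 174.35      ]), np.int32(120)) 145.7919226426303
a 60 (array([221.22222222, 174.22222222]), np.int32(135)) 145.3169418392559
e 45 (array([220.45217391, 174.99130435]), np.int32(115)) 148.56366810898675
e 60 (array([220.54814815, 175.15555556]), np.int32(135)) 149.04071696887357
f 45 (array([220.84210526, 174.99122807]), np.int32(114)) 148.23708653487353
f 60 (array([220.77777778, 174.88148148]), np.int32(135)) 147.9197863119008
(array([-0.74, 39.71, -2.09]), np.float64(-0.4), np.float64(-118.4))
```

arm_command:
  deltas:
    - {"xyz": [0,12,-1],"turn": 0,"jaw": 78}
    - {"xyz": [0,24,-1],"turn": 0,"jaw": 78}
    - {"xyz": [0,34,-1],"turn": 0,"jaw": 78}
    - {"xyz": [0,34,-1],"turn": 0,"jaw": 78}
    - {"xyz": [0,34,-1],"turn": 0,"jaw": 78}

```text
clock: 15.0
position: [0.3947, -0.2877, 0.24]
ee_rot: [-3.025, 0.766, -0.059]
force: [1.0, -0.0, 1.3]
width: 0.694
```

arm_command:
  deltas:
    - {"xyz": [0,16,0],"turn": 0,"jaw": 78}
    - {"xyz": [0,16,0],"turn": 0,"jaw": 78}
    - {"xyz": [0,16,0],"turn": 0,"jaw": 78}
    - {"xyz": [0,16,0],"turn": 0,"jaw": 78}
    - {"xyz": [0,16,0],"turn": 0,"jaw": 78}

```text
clock: 15.42
position: [0.3119, -0.4357, 0.2356]
ee_rot: [-3.025, 0.783, -0.058]
force: [0.2, -0.3, 1.0]
width: 0.694
```

```bash
cat > chk.py <<'E'
import sys
from h import *
g=sys.argv[1]
t=grab('top',g); d=grab('side',g)
for nm,c0,z in(('top',(250,235),.167),('side',(221,174),.135)):
  for n in('a',g):
    dd=load(nm,n)
    for th in(45,55,65):
        for x in blob(dd,*c0,15,th):
            q=onz(dd,*x[0],z)[:2]; print(nm,n,th,x,np.degrees(np.arctan2(*(q-HUB)[::-1])).round(2))
def caps(dd):
    f=dd['frame'].astype(int); m=(f[...,2]>f[...,0]*1.6)&(f[...,2]>60); m[:150]=0;m[205:]=0;m[:,:150]=0;m[:,215:]=0
    v,u=np.nonzero(m); return onz(dd,u.mean(),v.mean(),.13),m.sum()
print(caps(load('top','a')),caps(t))
E
python3 chk.py g
```

```text
top a 45 (array([249.82258065, 234.20967742]), np.int32(62)) 149.59
top a 55 (array([249.84615385, 234.19230769]), np.int32(78)) 149.61
top a 65 (array([249.98837209, 234.12790698]), np.int32(86)) 149.79
top g 45 (array([250.88709677, 234.85483871]), np.int32(62)) 152.06
top g 55 (array([250.79452055, 234.93150685]), np.int32(73)) 151.97
top g 65 (array([250.8  , 234.725]), np.int32(80)) 151.79
side a 45 (array([221.16666667, 174.35      ]), np.int32(120)) 145.79
side a 55 (array([221.1796875, 174.0625   ]), np.int32(128)) 144.83
side a 65 (array([221.13888889, 174.34722222]), np.int32(144)) 145.81
side g 45 (array([220.8125, 175.0625]), np.int32(112)) 148.51
side g 55 (array([220.784, 175.   ]), np.int32(125)) 148.32
side g 65 (array([220.75      , 174.86764706]), np.int32(136)) 147.9
(array([0.62291069, 0.06219832, 0.13      ]), np.int64(267)) (array([0.62998204, 0.08102509, 0.13      ]), np.int64(281))
```

View pics/g_top.png

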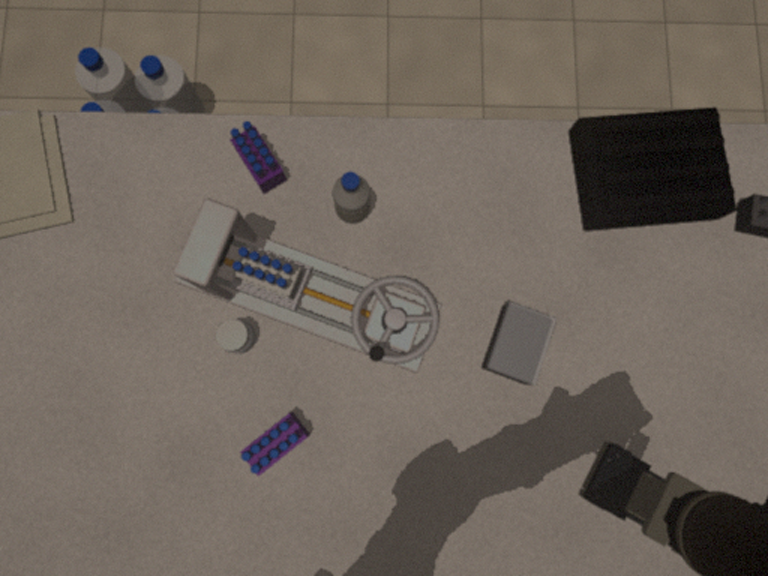

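With a clear top view, the handle is at (376,353) px, about 2.3° short. The rack has moved 20.1 mm. I'll go back for a 2.7 mm nudge.

arm_command:
  deltas:
    - {"xyz": [0,-12,0],"turn": 0,"jaw": 78}
    - {"xyz": [0,-22,0],"turn": 0,"jaw": 78}
    - {"xyz": [0,-22,0],"turn": 0,"jaw": 78}
    - {"xyz": [0,-22,0],"turn": 0,"jaw": 78}
    - {"xyz": [0,-22,0],"turn": 0,"jaw": 78}

```text
clock: 15.93
position: [0.4181, -0.2419, 0.2413]
ee_rot: [-3.023, 0.77, -0.059]
force: [0.7, 0.5, 0.6]
width: 0.696
```

```bash
python3 - <<'E'
from h import *
print(delta(wheelpose(151.8,0,z=.232),61.8-180),observe()['position'])
E
```

```text
(array([ -0.22, -16.1 ,   1.41]), np.float64(-0.4), np.float64(-118.6)) [ 0.41814904 -0.24190248  0.24131531]
```

arm_command:
  deltas:
    - {"xyz": [-0.2,-8,0.5],"turn": -0.4,"jaw": 78}
    - {"xyz": [-0.2,-16.1,1],"turn": -0.4,"jaw": 78}
    - {"xyz": [-0.2,-16.1,1.2],"turn": -0.4,"jaw": 78}
    - {"xyz": [-0.2,-16.1,1.2],"turn": -0.4,"jaw": 78}
    - {"xyz": [-0.2,-16.1,1.2],"turn": -0.4,"jaw": 78}

```text
clock: 16.35
position: [0.4966, -0.0895, 0.2335]
ee_rot: [-3.027, 0.739, -0.058]
force: [0.2, 0.0, 0.8]
width: 0.698
```

```bash
python3 - <<'E'
from h import *
print(delta(wheelpose(151.8,0,z=.122),61.8-180),observe()['position'])
E
```

```text
(array([-0.14,  1.38, 11.12]), np.float64(0.8), np.float64(-117.4)) [ 0.49662206 -0.08945213  0.23354235]
```

arm_command:
  deltas:
    - {"xyz": [-0.1,1.4,0],"turn": 0.8,"jaw": 78}
    - {"xyz": [-0.1,1.4,0],"turn": 0.8,"jaw": 78}
    - {"xyz": [-0.1,1.4,3],"turn": 0.8,"jaw": 78}
    - {"xyz": [-0.1,1.4,6],"turn": 0.8,"jaw": 78}
    - {"xyz": [-0.1,1.4,6],"turn": 0.8,"jaw": 78}

```text
clock: 16.77
position: [0.4882, -0.1008, 0.1692]
ee_rot: [-3.022, 0.763, -0.048]
force: [-1.4, 0.1, 0.2]
width: 0.694
```

```bash
python3 - <<'E'
from h import *
print(delta(wheelpose(151.8,0,z=.122),61.8-180),observe()['position'])
E
```

```text
(array([ 0.3 , -0.25,  4.74]), np.float64(-0.1), np.float64(-118.3)) [ 0.48821079 -0.10078249  0.16916946]
```

arm_command:
  deltas:
    - {"xyz": [0.3,-0.2,2.4],"turn": 0,"jaw": 78}
    - {"xyz": [0.3,-0.2,4.6],"turn": 0,"jaw": 78}
    - {"xyz": [0.3,-0.8,4.6],"turn": 0,"jaw": 78}
    - {"xyz": [0.3,-1.6,4.6],"turn": 0,"jaw": 78}
    - {"xyz": [0.3,-1.9,4.6],"turn": 0,"jaw": 78}

```text
clock: 17.18
position: [0.5029, -0.0838, 0.1257]
ee_rot: [-3.021, 0.762, -0.05]
force: [-0.6, 0.4, -0.3]
width: 0.696
```

```bash
python3 plan.py -1 0 24.2|head -2
```

```text
clock 17.18 tool th 151.7 rad 64.2 along 17.9 mm  handle-if-contact 153.6  z 0.1257 F [-0.6  0.4 -0.3] half 32.0 tilt [ 0.037  0.017 -0.999]
[-0.09, -0.62, 0.48] 0.0
```

arm_command:
  deltas:
    - {"xyz": [-0.1,-0.2,0.2],"turn": 0,"jaw": 78}
    - {"xyz": [-0.1,-0.4,0.3],"turn": 0,"jaw": 78}
    - {"xyz": [-0.1,-0.55,0.3],"turn": 0,"jaw": 78}
    - {"xyz": [-0.1,-0.62,0.3],"turn": 0,"jaw": 78}
    - {"xyz": [-0.1,-0.62,0.3],"turn": 0,"jaw": 78}

```text
clock: 17.6
position: [0.5053, -0.0781, 0.1233]
ee_rot: [-3.021, 0.762, -0.051]
force: [-0.4, -2.6, 1.7]
width: 0.692
```

```bash
python3 plan.py -1 0 24.2|head -2
```

```text
clock 17.6 tool th 151.7 rad 64.9 along 24.0 mm  handle-if-contact 148.0  z 0.1233 F [-0.4 -2.6  1.7] half 31.8 tilt [ 0.038  0.016 -0.999]
[-0.02, -0.01, 0.23] 0.0
```

Good. Now back off, lift and clear out.

arm_command:
  deltas:
    - {"xyz": [0,1.2,0],"turn": 0,"jaw": 78}
    - {"xyz": [0,2.4,0],"turn": 0,"jaw": 78}
    - {"xyz": [0.1,2.3,-3],"turn": 0,"jaw": 78}
    - {"xyz": [0.2,2.3,-7],"turn": 0,"jaw": 78}
    - {"xyz": [0.3,2.3,-11],"turn": 0,"jaw": 78}

```text
clock: 18.02
position: [0.4908, -0.103, 0.2329]
ee_rot: [-3.021, 0.766, -0.047]
force: [0.8, -0.7, 0.2]
width: 0.691
```

arm_command:
  deltas:
    - {"xyz": [0,12,-1],"turn": 0,"jaw": 78}
    - {"xyz": [0,24,-1],"turn": 0,"jaw": 78}
    - {"xyz": [0,34,-1],"turn": 0,"jaw": 78}
    - {"xyz": [0,34,-1],"turn": 0,"jaw": 78}
    - {"xyz": [0,34,-1],"turn": 0,"jaw": 78}

```text
clock: 18.43
position: [0.3904, -0.2863, 0.2338]
ee_rot: [-3.021, 0.767, -0.047]
force: [1.7, -0.5, 0.3]
width: 0.694
```

arm_command:
  deltas:
    - {"xyz": [0,8,0],"turn": 0,"jaw": 78}
    - {"xyz": [0,16,0],"turn": 0,"jaw": 78}
    - {"xyz": [0,16,0],"turn": 0,"jaw": 78}
    - {"xyz": [0,16,0],"turn": 0,"jaw": 78}
    - {"xyz": [0,16,0],"turn": 0,"jaw": 78}

```text
clock: 18.85
position: [0.3071, -0.434, 0.229]
ee_rot: [-3.021, 0.784, -0.046]
force: [-1.0, 0.5, 0.3]
width: 0.689
```

```bash
python3 chk.py k
```

```text
top a 45 (array([249.82258065, 234.20967742]), np.int32(62)) 149.59
top a 55 (array([249.84615385, 234.19230769]), np.int32(78)) 149.61
top a 65 (array([249.98837209, 234.12790698]), np.int32(86)) 149.79
top k 45 (array([250.13559322, 234.15254237]), np.int32(59)) 150.07
top k 55 (array([249.88, 234.36]), np.int32(75)) 149.84
top k 65 (array([249.93975904, 234.28915663]), np.int32(83)) 149.87
side a 45 (array([221.16666667, 174.35      ]), np.int32(120)) 145.79
side a 55 (array([221.1796875, 174.0625   ]), np.int32(128)) 144.83
side a 65 (array([221.13888889, 174.34722222]), np.int32(144)) 145.81
side k 45 (array([221.13913043, 174.4       ]), np.int32(115)) 145.98
side k 55 (array([221.12096774, 174.19354839]), np.int32(124)) 145.32
side k 65 (array([221.15267176, 174.09923664]), np.int32(131)) 144.98
(array([0.62291069, 0.06219832, 0.13      ]), np.int64(267)) (array([0.6300335 , 0.08132055, 0.13      ]), np.int64(277))
```

View pics/k_side.png

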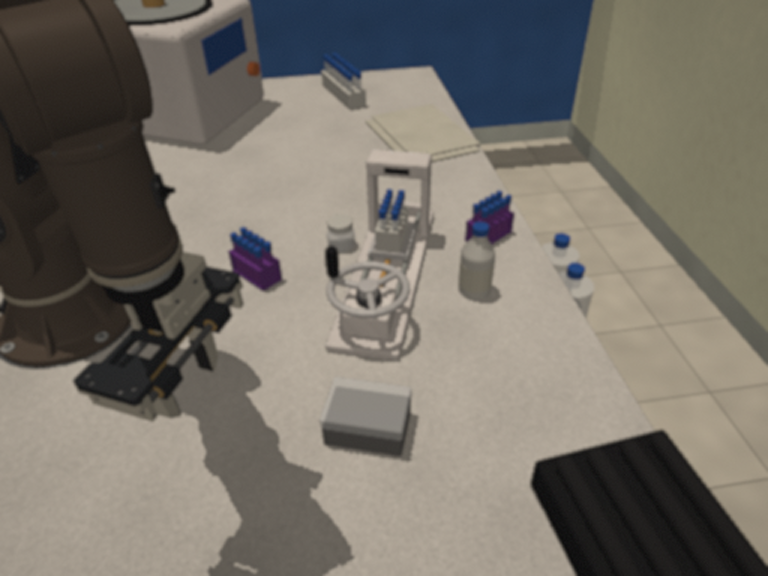

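The handle is at side (332,262), as at the start, and within about 0.3° by the top view. The rack is upright, the bystanders haven't moved, and the arm is clear at z = 0.23 m. I'll let the arm settle, then hand in.

arm_command:
  deltas:
    - {"xyz": [0,0,0],"turn": 0,"jaw": 78}
    - {"xyz": [0,0,0],"turn": 0,"jaw": 78}
    - {"xyz": [0,0,0],"turn": 0,"jaw": 78}

```text
clock: 19.2
position: [0.3121, -0.4275, 0.2284]
ee_rot: [-3.019, 0.772, -0.046]
force: [0.5, 0.4, -0.1]
width: 0.69
```

```bash
python3 -c "
from h import *
print(abs(observe()['dq']).max(),observe()['clock']); print(sign_off())"
```

```text
0.006846650585367405 19.2
the job is handed in; nothing more can be done
None
```

The hand wheel has gone one full turn clockwise, and the job was handed in at 19.2 s with the arm clear of everything. I stood the fingers astride the handle with a 64 mm gap and pushed with one pad only, at readings of about 3 to 5 N. It took two half-turn strokes and two small nudges to finish.

- **Handle:** it ended within about 0.1 to 0.5° of its start in the top view. The side view agreed within its roughly 1° scatter. After the second stroke it was about 3° short; the first nudge left about 2.3° and the second closed it.
- **Rack:** the tube caps moved 20.4 mm, against the 20 mm expected. The rack is upright on its carriage.
- **Bystanders:** the bottle, jar, tip box and purple look-alikes looked unmoved in the last picture.
- **Disagreement:** the side view's absolute handle angle read about 4° lower than the top view's, so I used each camera only for the change from its own first picture.

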